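Start the downdraft sanding table

ROBOT

A 6-joint arm with a two-finger parallel gripper is mounted at the origin on the work surface. World frame = base frame: x ahead of the robot, y to its left, z up, the work surface at z = 0. Lengths are in m, angles in rad, forces in N, time in s.
With the tool pointing down it reaches from about 0.375 to 0.9 m from the base axis. Payload 3.1 kg.
Tool frame: the origin (TCP) lies between the finger pads; the fingertips stand 19 mm ahead of it and the grasp point (between the pads) is the TCP; z points along the fingers, y is the line along which they close (so a half turn about z gives the same grasp; the last joint's range is limited). The gripper opens to 87 mm and grips with 3 to 60 N. Pads are 19 mm wide; open, the fingers measure 117 mm over their backs; the gripper's body (75 mm by 190 mm) begins 51 mm behind the grasp point.
Start: joints at [0.935, 0.527, 1.433, -0, 1.181, -0.178], TCP at [0.276, 0.561, 0.213] pointing down, gripper open.
Joint ranges: [-3.08, 3.08], [-0.75, 2.2], [0.22, 2.44], [-1.43, 4.57], [0, 2.65], [-2.85, 2.85]. Speed limits (rad/s): [2.79, 2.79, 3.14, 3.14, 3.14, 3.14].

INTERFACE

Orientations are given as a unit quaternion [x, y, z, w].
In Python, from rig import telemetry, viewer, hand_in gives the robot as it stands. The module is installed in compiled form; this text tells all that it offers.
- The arm moves only by the shell command python3 -m creep 'ROWS' [FORCE]. ROWS is JSON, a list of rows, each an object with "translation": the shift along the tool's x, y, z in mm, a list of three; "roll": the turn about the tool's z in degrees; "gripper": the finger opening in mm, from 0 to 87. In form: [{"translation": [tx, ty, tz], "roll": roll, "gripper": gripper}, ...]. A call has 1 to 5 rows; each row is the pose to reach, as a shift and turn from the pose commanded when the call began, along the tool's axes at that moment; what a row does not reach only later rows make up. A row lasts 1/12 s, in which the tool goes at most 41.7 mm and 7.16 degrees, less where a joint would pass 70% of its speed; a pose out of reach is approached as far as the arm can. A call with a gripper value outside its range is refused whole. The fingers move at their own pace and stop on an object; FORCE is the grip in N (left out, the last holds). Time passes only in rows, so rows that repeat a pose let the fingers close. It gives the time, the measured TCP pose, the force, the opening and the grip force at its end, in the units of the state.
- telemetry.get_obs(): the state, without advancing time (a new reading comes with each control period).
- viewer.camera(name): name is "scene" or "top"; returns the picture (420x560x3 uint8, blue, green, red); there is no depth.
- viewer.camera_info(name): a dict with "intrinsics" (3x3 intrinsics, pixels), "rvec" (rotation vector, rad) and "tvec" (3), from world to camera coordinates, as OpenCV has them. Camera axes: x right, y down, z forward; pixel columns grow to the right and rows downward; lengths in m; the calibration is good to about 2 mm. A picture is of the moment at which its call begins. camera_info takes no time and is no camera call.
- hand_in(): hands the job in; it is judged then, once.
Trained networks look in the newest picture that a camera, given by its name, has taken for a name from the list of things; names that differ only in an ending like _2 or _b are one class to them, and where a whole thing is asked for, a point or a joint stands for the part that bears it (a point fixed in the world has none). Each returns a list of dicts, best first, with "p" (0 to 1); they miss things now and then, are a little off and sometimes report something else, mostly with a low value. They report only what shows in the picture. A call takes as long as a camera call. They do not tell look-alikes from the thing itself.
- viewer.recognise(camera, thing): "bbox" ([left, top, width, height] in pixels, round what is visible of it).
The state is a dict: "time": time; "q": joint angles; "joint_velocities": joint speeds; "joint_torque": joint torques, N m; "position": TCP position; "tool_rot": TCP orientation; "ft_force": force on the tool from outside, world axes, zero at the start; "moment": the same for the moment, N m; "grip_width": finger opening in m; "grip_force": force on a finger pad.
Only numpy, scipy, OpenCV 4.12 (cv2) and the standard library are available. Lean on these libraries where they do the work, as an engineer would, in place of code of your own. Each camera call takes 0.05 s, during which the arm holds its last target. There are 200 camera calls.

TASK

Get the downdraft sanding table running, pushing and pressing with the closed fingertips and gripping nothing: push its dust drawer fully home, then press the raised far end of the mains rocker on the control console right down so that it is on, and after that press the plain round start button all the way in and let it come back out. Keep off the mushroom-headed stop button, and leave the foam shapes and the sanding block lying where they are.

Things in the scene. Friction and masses are not known exactly. Their poses are not given: they have to be found in the camera images.
- downdraft_table: Bench-top downdraft sanding table, fixed: grey sheet-metal case 340 wide (y) x 400 deep (x) x 130 high with a perforated top and a 100 high clear screen along its rear edge. Origin on the bench under the middle of its front face; x points into the machine, away from the robot; y to its left, z up.
- dust_drawer (a joint): Dust drawer in the front of the sanding table: 0 = fully home, grows in m as it stands out towards the robot along the table's -x (starts 0.025 to 0.07 out). Slides with about 2.5 N of friction, stays where it is left and has a firm stop when home.
- drawer_pull (a point): Middle of the foremost face of the drawer's pull, 90 mm above the bench; moves with the drawer; axes as the sanding table's. The aluminium drawer front is 250 wide, 20 to 95 mm above the bench; along its top edge a folded lip, 85 to 95 mm high, stands 20 mm out from it. Push it along the table's +x.
- console: Control console, fixed on the bench left or right of the sanding table's front: pale box 170 deep (x) x 150 wide (y). Panel slopes up away from the robot by 0.20 rad, its middle 92 mm above the bench. Origin on the bench under its middle; x to the far side, y left. Far row: mains rocker left, fixed white pilot lamp right; near row, 76 mm nearer: start button left, stop button right (68 mm apart).
- mains_rocker (a joint): Black mains rocker 30 wide x 46 long in a 5 mm high frame, pivoting about the panel's y axis at mid length: 0 = off (far half raised by 0.28 rad, near half level with the panel), 0.28 = on (far half level, 8 mm above the panel, near half raised). Stays where it is left; takes about 3 N on the far half.
- rocker_far_half (a point): Point on the upper face of the rocker's far half, 14 mm from the pivot (the half is 23 mm long). The point turns with the rocker: its z is square to the panel when off and leans 0.28 rad towards the far side when on.
- start_button (a joint): Start button, pressed depth in m: 0 = out, 0.006 = fully in. Springs back; 1.8 N to begin, 4.5 N fully in.
- start_top (a point): Centre of the flat top of the start button: black cylinder 28 mm in diameter standing 14 mm proud of the panel, in a 35 mm wide, 5 mm high steel bezel. z points out of the panel, square to it; x up the slope.
- stop_button (a joint): Stop button, pressed depth in m: 0 = out, 0.006 = fully in. Springs back. Not to be pressed.
- stop_top (a point): Top of the stop button: black mushroom head 40 mm in diameter, 26 mm proud of the panel. z points out of the panel.
- foam_dome: Loose pale yellow foam dome, 80 mm across, 40 high, on the perforated top. Origin at the centre of its underside.
- foam_ridge: Loose pale yellow foam ridge, 90 x 50 x 34 high, on the perforated top. Origin at the centre of its underside.
- foam_cone: Loose pale yellow blunt foam cone, 60 mm across, 50 high, on the cardboard sheet at the other side of the sanding table from the console. Origin at the centre of its underside.
- sanding_block: Loose cork sanding block, 55 x 100 x 30 high, on the same cardboard sheet (6 mm thick). Origin at the centre of its underside.
Not all that is in view belongs to the job. Of the things that look like the console, the middle-sized one is meant.

How it is judged:
On the way, in this order (a step that is already met when the one before it is completed fails the run):
1. the dust drawer is fully home (value of joint dust_drawer below 0.004 m), for 0.1 s.
2. the mains rocker is pressed over to on (value of joint mains_rocker above 0.23 rad), for 0.1 s.
3. the start button is pressed all the way in (value of joint start_button above 0.0045 m), for 0.05 s.
At the end, for the whole second after the job is handed in: The dust drawer is home (within 4 mm of its stop), the mains rocker is over to on (beyond 0.23 of 0.28 rad), the start button has been pressed in (beyond 4.5 of 6 mm) after that and is out again, the stop button is out, and the foam shapes and the sanding block are within 20 mm of where they lay (value of joint dust_drawer below 0.004 m and value of joint mains_rocker above 0.23 rad and value of joint each of start_button, stop_button below 0.0015 m and distance of each of foam_dome, foam_ridge, foam_cone, sanding_block from where it was at the start of the episode below 0.02 m); the robot touches nothing.
It fails at once if the steps are taken out of order: the mains rocker goes on while the dust drawer stands out, or the start button is pressed before the rocker is on ((value of joint mains_rocker above 0.18 rad and value of joint dust_drawer above 0.006 m) or (value of joint start_button above 0.003 m and value of joint mains_rocker below 0.2 rad)).
It fails at once if the stop button is pressed (value of joint stop_button above 0.003 m).
It fails at once if the dust drawer is pulled further out (value of joint dust_drawer above 0.085 m).
It fails at once if a foam shape or the sanding block is pushed, lifted or carried off (more than 20 mm) (distance of any of foam_dome, foam_ridge, foam_cone, sanding_block from where it was at the start of the episode above 0.02 m).
It fails at once if the arm or the gripper's body, instead of the fingers, pushes on the sanding table or the console (contact force between the arm and downdraft_table above 5 N or contact force between the arm and console above 5 N).
It also fails if it takes over 51 s, if anything falls off the work surface, if the arm or the gripper's body presses on something with over 40 N, if the wrist force passes 120 N, or if a joint passes its speed limit or range.

## Working session

There is one attempt and no reset: what is moved stays moved. The work goes in short steps, Python scripts to look and compute and a shell command to move; the robot and the scene stay as the last step left them, time stands still between calls to the robot, and variables do not carry over. Pictures are saved under pics/ and viewed, at most 10 in all, crops included, and the job is handed in when it is done.

```bash
mkdir -p pics; python3 - <<'E'
from rig import telemetry, viewer
import cv2,numpy as np
o=telemetry.get_obs(); print({k:np.round(v,3).tolist() for k,v in o.items()})
for c in("scene","top"):
    cv2.imwrite(f"pics/{c}0.png",viewer.camera(c)); i=viewer.camera_info(c); print(c,i)
    for t in("console","mains_rocker","start_button","stop_button","dust_drawer","downdraft_table"):
        print(t,[(round(d["p"],2),np.round(d["bbox"]).tolist()) for d in viewer.recognise(c,t)])
E
```

```text
{'time': 0.0, 'q': [0.936, 0.528, 1.434, 0.0, 1.181, -0.178], 'joint_velocities': [-0.001, -0.001, -0.001, -0.001, -0.0, -0.001], 'joint_torque': [0.0, -44.005, -17.659, 0.063, 0.058, -0.0], 'position': [0.275, 0.56, 0.212], 'tool_rot': [0.226, 0.974, -0.001, -0.0], 'ft_force': [0.007, -0.993, -0.115], 'moment': [0.008, -0.032, 0.021], 'grip_force': 0.0, 'grip_width': 0.087}
scene {'intrinsics': array([[446.16924129,   0.        , 272.28885465],
       [  0.        , 446.16924129, 210.14495026],
       [  0.        ,   0.        ,   1.        ]]), 'rvec': array([ 1.49183932,  1.77823581, -0.94177336]), 'tvec': array([-0.02311176, -0.18235257,  1.54002342])}
console [(0.97, [397.0, 226.0, 48.0, 47.0]), (0.92, [317.0, 145.0, 87.0, 83.0]), (0.59, [298.0, 216.0, 78.0, 82.0]), (0.32, [97.0, 237.0, 36.0, 28.0])]
mains_rocker [(0.71, [364.0, 165.0, 24.0, 4.0]), (0.48, [432.0, 241.0, 7.0, 5.0])]
start_button [(0.57, [367.0, 152.0, 10.0, 8.0])]
stop_button [(0.58, [320.0, 218.0, 16.0, 7.0]), (0.52, [330.0, 145.0, 19.0, 15.0]), (0.48, [411.0, 224.0, 8.0, 11.0])]
dust_drawer [(0.68, [176.0, 216
[... 204 characters left out ...]
.38479391, 210.05766478],
       [  0.        ,   0.        ,   1.        ]]), 'rvec': array([ 2.17619077, -2.13097237,  0.09446403]), 'tvec': array([0.09851754, 0.4845476 , 1.10087926])}
console [(0.81, [189.0, 147.0, 64.0, 68.0]), (0.79, [156.0, 249.0, 95.0, 103.0]), (0.68, [128.0, 192.0, 45.0, 44.0])]
mains_rocker [(0.69, [168.0, 273.0, 22.0, 24.0]), (0.53, [196.0, 160.0, 17.0, 18.0])]
start_button [(0.63, [172.0, 319.0, 18.0, 20.0])]
stop_button [(0.77, [209.0, 317.0, 19.0, 25.0]), (0.54, [224.0, 195.0, 15.0, 10.0]), (0.31, [337.0, 104.0, 31.0, 38.0])]
dust_drawer [(0.56, [265.0, 170.0, 99.0, 27.0])]
downdraft_table [(0.97, [253.0, 0.0, 144.0, 197.0]), (0.31, [201.0, 193.0, 11.0, 12.0])]
```

View pics/top0.png

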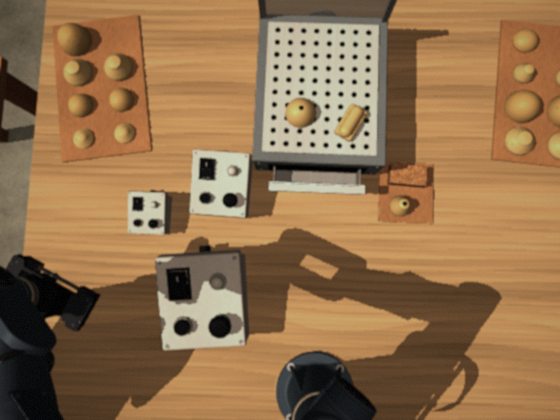

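View pics/scene0.png

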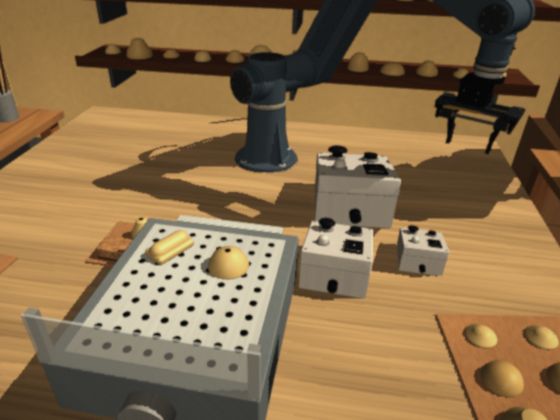

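The top view shows three console look-alikes: a large one at (200,300), a medium one at (220,183) and a small one at (147,213). The medium one, beside the table's front left, is the one described. Its drawer lip is at about (316,188). In the scene view the medium console is at (337,257). I'll check this with one close crop.

```bash
cat >h.py <<'E'
import numpy as np,cv2
from rig import telemetry, viewer
from scipy.spatial.transform import Rotation as R
def cam(c):
    i=viewer.camera_info(c); Rm=cv2.Rodrigues(i["rvec"])[0]; return i["intrinsics"],Rm,i["tvec"]
def ray(c,px,z):
    K,Rm,t=cam(c); d=Rm.T@np.linalg.inv(K)@[px[0],px[1],1]; o=-Rm.T@t; return o+d*(z-o[2])/d[2]
def tri(a,b):
    P=[]
    for c in("top","scene"):
        K,Rm,t=cam(c); P.append(K@np.c_[Rm,t])
    X=cv2.triangulatePoints(P[0],P[1],np.array(a,float).reshape(2,1),np.array(b,float).reshape(2,1)).ravel(); return X[:3]/X[3]
def proj(c,p):
    K,Rm,t=cam(c); return cv2.projectPoints(np.array(p,float).reshape(-1,3),cv2.Rodrigues(Rm)[0],t,K,None)[0].reshape(-1,2)
E
python3 - <<'E'
import cv2,numpy as np
a=cv2.imread("pics/top0.png")[140:225,180:375]; b=cv2.imread("pics/scene0.png")[205:305,170:380]
f=lambda x:cv2.resize(x,(780,int(x.shape[0]*780/x.shape[1])),interpolation=cv2.INTER_CUBIC)
a=f(a)
cv2.imwrite("pics/c1.png",np.clip(np.vstack([a,f(b)[:600-a.shape[0]]])*1.0,0,255))
from h import *
print(a.shape)
for p in [(220,183),(316,188)]: print(ray("top",p,.09))
E
```

```text
(340, 780, 3)
[0.54393709 0.2619231  0.09      ]
[0.53532797 0.0101728  0.09      ][ WARN:0@0.022] global loadsave.cpp:1063 imwrite_ Unsupported depth image for selected encoder is fallbacked to CV_8U.
```

View pics/c1.png

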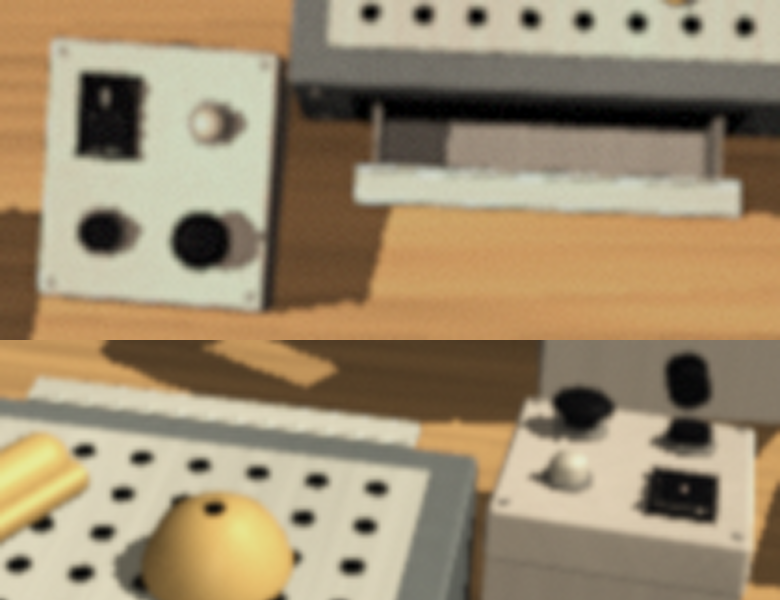

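Crop check: this is the medium console, with the raised rocker at top (207,169), the lamp at (232,171), start at (206,198) and the mushroom stop at (230,200). The drawer lip runs from (269,191) to (365,194). Next I fit the pose from both views.

```bash
cat >fit.py <<'E'
from h import *
from scipy.optimize import least_squares
T=lambda x,y:(180+x/4,140+y/4); S=lambda x,y:(170+x/3.714,205+(y-340)/3.714)
obs=[("top","r",T(109,116)),("top","s",T(102,231)),("top","m",T(200,240)),
("scene","r",S(683,495)),("scene","s",S(690,430)),("scene","m",S(583,406)),]
L={"r":(38,34,9),"s":(38-76,34,14),"m":(-38,-34,26)}
def con(p,k,off=(0,0,0)):
    x,y,z=(np.array(L[k])+off)/1000; c,s=np.cos(.2),np.sin(.2)
    v=np.array([c*x-s*z,y,.092+s*x+c*z]); return R.from_euler("z",p[2]).apply(v)+[p[0],p[1],0]
def res(p): return np.concatenate([proj(c,con(p,k))[0]-px for c,k,px in obs])
if __name__=="__main__":
    r=least_squares(res,[.54,.26,0],loss="soft_l1"); print(r.x.round(4),r.fun.round(1))
    for k in L: print(k,con(r.x,k).round(4))
    print("r tri",tri(obs[0][2],obs[3][2]),"s tri",tri(obs[1][2],obs[4][2]),"m tri",tri(obs[2][2],obs[5][2]))
    # panel screws
    for q in [(63,50),(267,63),(50,284),(250,297)]: print("screw",ray("top",T(*q),.092+(.0147 if q[1]<100 else -.0147)).round(4))
    a,b=ray("top",T(357,203),.09),ray("top",T(740,215),.09); print("lip bottom",a,b,np.linalg.norm(a-b),(a+b)/2,np.arctan2(*(b-a)[[0,1]]*[1,-1]))
    o=telemetry.get_obs(); print(R.from_quat(o["tool_rot"]).as_matrix().round(3))
E
python3 fit.py
```

```text
[ 0.5428  0.2638 -0.0582] [-0.9 -1.3 -1.2 -0.7 -0.4 -0.7 -0.5 -3.7 -0.5 -2.1 -0.5 -4.5]
r [0.5802 0.2957 0.1084]
s [0.5048 0.3001 0.0982]
m [0.4985 0.2323 0.1099]
r tri [0.57910439 0.29688397 0.09746477] s tri [0.50384554 0.30030155 0.09147459] m tri [0.49838408 0.23378079 0.0973477 ]
screw [0.6205 0.3256 0.1067]
screw [0.6141 0.192  0.1067]
screw [0.4699 0.3341 0.0773]
screw [0.4639 0.2015 0.0773]
lip bottom [0.52578572 0.13202233 0.09      ] [ 0.52257143 -0.11706082  0.09      ] 0.24910389518246429 [0.52417858 0.00748076 0.09      ] -0.012903789924011864
[[-0.897  0.441  0.   ]
 [ 0.441  0.897  0.   ]
 [-0.     0.    -1.   ]]
```

```bash
cat >to.py <<'E'
import sys; from h import *
o=telemetry.get_obs(); M=R.from_quat(o["tool_rot"]).as_matrix()
print("pos",o["position"].round(4) if hasattr(o["position"],"round") else o["position"],"rows",(M.T@(np.array(eval(sys.argv[1]))-o["position"])*1000).round(1),"yaw y-axis deg",np.degrees(np.arctan2(M[1,1],M[0,1])).round(2),"F",np.round(o["ft_force"],1),"w",o["grip_width"],"t",o["time"])
E
python3 -m creep '[{"translation":[0,0,-40],"roll":-7,"gripper":0},{"translation":[0,0,-80],"roll":-14,"gripper":0},{"translation":[0,0,-80],"roll":-21,"gripper":0},{"translation":[0,0,-80],"roll":-24.5,"gripper":0},{"translation":[0,0,-80],"roll":-24.5,"gripper":0}]' 30
python3 to.py '[.455,.0075,.292]'
python3 -c "
from fit import *
for q in [(340,100),(780,118)]: print('case top front',ray('top',T(*q),.13))
for q in [(158,257),(241,252),(164,349),(244,346)]: print('big',ray('top',q,.15))
for z in(.14,.17,.2): print(ray('top',(219,327),z))"
```

```text
time: 1.12
position: [0.2758, 0.5611, 0.2941]
tool_rot: [0.014, 1.0, 0.001, 0.001]
ft_force: [-0.0, -0.3, 0.4]
grip_width: 0.0613
grip_force: 0.0
pos [0.2758 0.5611 0.2941] rows [-194.7 -548.4    1.4] yaw y-axis deg 88.38 F [-0.  -0.3  0.4] w 0.06126407903964491 t 1.1167
case top front [0.58520985 0.1425149  0.13      ]
case top front [ 0.57848802 -0.13466291  0.13      ]
big [0.3480299  0.39628395 0.15      ]
big [0.36459945 0.1941003  0.15      ]
big [0.13136153 0.37002929 0.15      ]
big [0.14338068 0.17983352 0.15      ]
[0.18397586 0.24248985 0.14      ]
[0.18915144 0.23770789 0.17      ]
[0.19432702 0.23292593 0.2       ]
```

```bash
python3 -m creep '[{"translation":[-13,-38,0],"roll":0,"gripper":0},{"translation":[-26,-76,0],"roll":0,"gripper":0},{"translation":[-40,-114,0],"roll":0,"gripper":0},{"translation":[-54,-152,0],"roll":0,"gripper":0},{"translation":[-66,-190,0],"roll":0,"gripper":0}]' | head -2
python3 -m creep '[{"translation":[-13,-38,0],"roll":0,"gripper":0},{"translation":[-26,-76,0],"roll":0,"gripper":0},{"translation":[-40,-114,0],"roll":0,"gripper":0},{"translation":[-54,-152,0],"roll":0,"gripper":0},{"translation":[-66,-190,0],"roll":0,"gripper":0}]' | head -2
python3 -m creep '[{"translation":[-13,-38,0],"roll":0,"gripper":0},{"translation":[-26,-76,0],"roll":0,"gripper":0},{"translation":[-40,-114,0],"roll":0,"gripper":0},{"translation":[-54,-152,0],"roll":0,"gripper":0},{"translation":[-62,-168,0],"roll":0,"gripper":0}]' | head -2
python3 to.py '[.455,.0075,.099]'
```

```text
time: 1.53
position: [0.3361, 0.3672, 0.2924]
time: 1.95
position: [0.3966, 0.1754, 0.2927]
time: 2.37
position: [0.4548, 0.0031, 0.2928]
pos [0.4548 0.0031 0.2928] rows [1.000e-01 4.800e+00 1.938e+02] yaw y-axis deg 88.0 F [ 0.8  0.3 -0.5] w 0.0007040853421609013 t 2.3667
```

```bash
python3 -m creep '[{"translation":[0,5,40],"roll":0,"gripper":0},{"translation":[0,5,80],"roll":0,"gripper":0},{"translation":[0,5,120],"roll":0,"gripper":0},{"translation":[0,5,160],"roll":0,"gripper":0},{"translation":[0,5,193],"roll":0,"gripper":0}]' | head -4
python3 -m creep '[{"translation":[-12,0,0],"roll":0,"gripper":0},{"translation":[-24,0,0],"roll":0,"gripper":0},{"translation":[-36,0,0],"roll":0,"gripper":0},{"translation":[-48,0,0],"roll":0,"gripper":0},{"translation":[-55,0,0],"roll":0,"gripper":0}]' | head -4
python3 -m creep '[{"translation":[-4,0,0],"roll":0,"gripper":0},{"translation":[-8,0,0],"roll":0,"gripper":0},{"translation":[-12,0,0],"roll":0,"gripper":0},{"translation":[-16,0,0],"roll":0,"gripper":0},{"translation":[-20,0,0],"roll":0,"gripper":0}]' | head -4
```

```text
time: 2.78
position: [0.4526, 0.0126, 0.0976]
tool_rot: [0.016, 1.0, 0.0, -0.001]
ft_force: [-0.1, 0.3, 0.5]
time: 3.2
position: [0.51, 0.0107, 0.0995]
tool_rot: [0.016, 1.0, -0.0, 0.0]
ft_force: [0.5, -1.7, -0.2]
time: 3.62
position: [0.5286, 0.0103, 0.1]
tool_rot: [0.015, 1.0, 0.0, -0.0]
ft_force: [0.9, 0.7, -0.1]
```

```bash
python3 -m creep '[{"translation":[-2,0,0],"roll":0,"gripper":0},{"translation":[-4,0,0],"roll":0,"gripper":0},{"translation":[-6,0,0],"roll":0,"gripper":0},{"translation":[-8,0,0],"roll":0,"gripper":0},{"translation":[-10,0,0],"roll":0,"gripper":0}]' | head -4
python3 - <<'E'
from h import *
cv2.imwrite("pics/d.png",cv2.resize(viewer.camera("top")[130:230,180:390],(798,380),interpolation=cv2.INTER_CUBIC))
E
```

```text
time: 4.03
position: [0.5387, 0.01, 0.0999]
tool_rot: [0.015, 1.0, 0.0, -0.0]
ft_force: [0.1, 0.9, -0.1]
```

View pics/d.png

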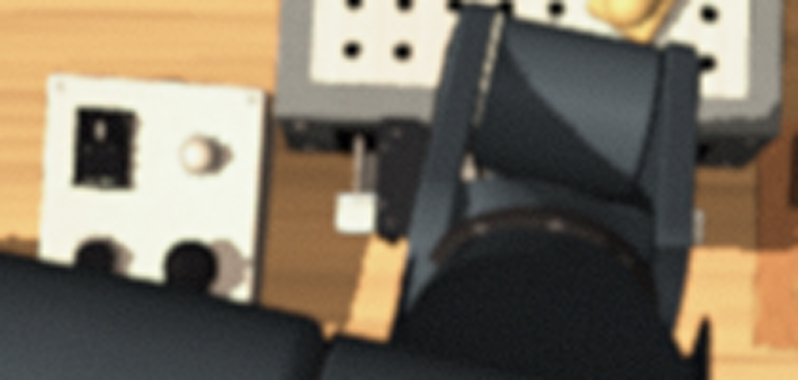

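The drawer lip's left end is still at top (273,191), so I haven't made contact yet. I'll continue slightly lower.

```bash
python3 -m creep '[{"translation":[0,-2,3],"roll":0,"gripper":0},{"translation":[-2,-2,6],"roll":0,"gripper":0},{"translation":[-4,-2,6],"roll":0,"gripper":0},{"translation":[-7,-2,6],"roll":0,"gripper":0},{"translation":[-10,-2,6],"roll":0,"gripper":0}]' | head -4
python3 -m creep '[{"translation":[-2,0,0],"roll":0,"gripper":0},{"translation":[-4,0,0],"roll":0,"gripper":0},{"translation":[-6,0,0],"roll":0,"gripper":0},{"translation":[-8,0,0],"roll":0,"gripper":0},{"translation":[-10,0,0],"roll":0,"gripper":0}]' | head -4
python3 - <<'E'
from h import *
cv2.imwrite("pics/e.png",np.vstack([cv2.resize(viewer.camera("top")[150:210,240:380],(700,300),interpolation=cv2.INTER_CUBIC),cv2.resize(viewer.camera("scene")[180:240,160:300],(700,300),interpolation=cv2.INTER_CUBIC)]))
E
```

```text
time: 4.5
position: [0.5488, 0.0077, 0.0938]
tool_rot: [0.015, 1.0, 0.0, -0.0]
ft_force: [0.4, -0.2, 1.0]
time: 4.92
position: [0.5588, 0.0075, 0.094]
tool_rot: [0.015, 1.0, -0.0, 0.0]
ft_force: [0.8, 0.1, -0.4]
```

View pics/e.png

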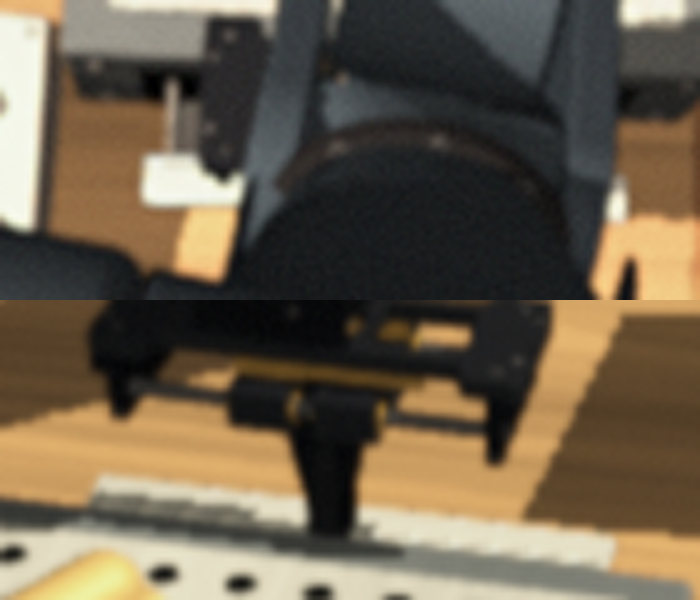

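```bash
python3 - <<'E'
from h import *
print("tip proj scene",proj("scene",[.559,.0075,.075]),"with z .09",proj("scene",[.559,.0075,.09]))
# lip ends, scene crop (95,480..)-(615,540) outer near-robot top edge
for a,b in [((357,203),(615,545-5))]: pass
s=lambda x,y:(160+x/5,180+(y-300)/5)
print("lip tops: scene px",s(95,480),s(612,540), "rays z=.095",ray("scene",s(95,480),.095),ray("scene",s(612,540),.095))
for z in(.06,.075,.09): print(z, ray("scene",s(95,480),z), ray("top",(180+740/4,140+215/4),z))
print("lip front left proj", proj("scene",[.5258,.132,.095]),"right",proj("scene",[.5226,-.117,.095]))
for t in("dust_drawer","drawer_pull","downdraft_table"): print(t,viewer.recognise("scene",t)[:2],viewer.recognise("top",t)[:2])
E
```

```text
tip proj scene [[226.5864226  234.77204028]] with z .09 [[226.33801989 229.52906845]]
lip tops: scene px (179.0, 216.0) (282.4, 228.0) rays z=.095 [ 0.53355918 -0.1145773   0.095     ] [0.53550588 0.13446651 0.095     ]
0.06 [ 0.48485367 -0.1352036   0.06      ] [ 0.52722688 -0.12268464  0.06      ]
0.075 [ 0.50572746 -0.12636376  0.075     ] [ 0.52489916 -0.11987273  0.075     ]
0.09 [ 0.52660125 -0.11752391  0.09      ] [ 0.52257143 -0.11706082  0.09      ]
lip front left proj [[281.95763011 225.49260181]] right [[179.56949642 213.38119042]]
dust_drawer [{'bbox': [178.9, 215.4, 100.6, 18.7], 'p': 0.88}, {'bbox': [320.7, 216.1, 16.0, 12.0], 'p': 0.4}] [{'bbox': [271.1, 170.9, 18.9, 22.0], 'p': 0.76}]
drawer_pull [{'bbox': [177.0, 214.0, 106.0, 19.9], 'p': 0.75}, {'bbox': [348.3, 238.3, 14.6, 11.3], 'p': 0.63}] [{'bbox': [267.4, 170.6, 98.6, 23.9], 'p': 0.64}]
downdraft_table [{'bbox': [20.7, 216.2, 279.0, 203.3], 'p': 0.68}] [{'bbox': [252.9, 0.0, 142.3, 194.4], 'p': 0.56}]
```

```bash
python3 - <<'E'
from h import *
y=np.array([.441,.897,0]); p=np.array([.275,.56,.212])
for s in(-1,1):
  for z in(.212,.193): print("tip",s,z,proj("scene",[*(p+s*.051*y)[:2],z]),proj("top",[*(p+s*.051*y)[:2],z]))
print("base",proj("scene",[0,0,0]),proj("top",[0,0,0]))
for c in("scene","top"):
  K,Rm,t=cam(c); print(c,"cam at",-Rm.T@t)
E
python3 -c "
import cv2,numpy as np
a=cv2.imread('pics/scene0.png');f=lambda x,w,h:cv2.resize(x,(w,h),interpolation=cv2.INTER_CUBIC)
cv2.imwrite('pics/g.png',np.hstack([f(a[80:180,420:530],440,400),f(a[110:180,225:305],343,300)[:300].repeat(1,0) if 0 else f(a[100:200,225:305],320,400)]))"
```

```text
tip -1 0.212 [[445.57468531 144.43551649]] [[ 95.49944994 298.31784482]]
tip -1 0.193 [[443.88397962 151.13315404]] [[ 99.31385539 297.47039887]]
tip 1 0.212 [[486.84380763 155.25077435]] [[ 57.29904055 277.29159721]]
tip 1 0.193 [[484.69135312 162.14111177]] [[ 61.83901488 276.86554093]]
base [[265.59301091 157.31451473]] [[315.05376981 390.6868898 ]]
scene cam at [1.36660051 0.23820762 0.69362736]
top cam at [0.35814583 0.08156621 1.14956764]
```

View pics/g.png

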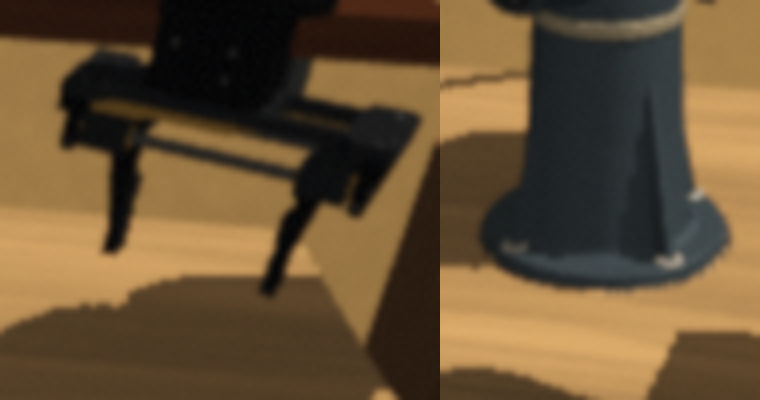

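The fingertips project about 20 mm higher than the text says. They passed over the lip without touching, so I'll back off and touch the bench to calibrate the tip height.

```bash
python3 -m creep '[{"translation":[0,0,-30],"roll":0,"gripper":0},{"translation":[36,0,-30],"roll":0,"gripper":0},{"translation":[72,0,-30],"roll":0,"gripper":0},{"translation":[108,0,-30],"roll":0,"gripper":0},{"translation":[108,0,-30],"roll":0,"gripper":0}]' | head -4
python3 -m creep '[{"translation":[0,0,30],"roll":0,"gripper":0},{"translation":[0,0,60],"roll":0,"gripper":0},{"translation":[0,0,80],"roll":0,"gripper":0},{"translation":[0,0,90],"roll":0,"gripper":0},{"translation":[0,0,95],"roll":0,"gripper":0}]' | head -4
python3 - <<'E'
from h import *
im=viewer.camera("scene"); p=telemetry.get_obs()["position"]; print(p,proj("scene",p),proj("scene",[p[0],p[1],p[2]-.019]),proj("scene",[p[0],p[1],0]))
cv2.imwrite("pics/t.png",cv2.resize(im[130:240,170:310],(770,605)[:2],interpolation=cv2.INTER_CUBIC)[:600])
E
```

```text
time: 5.73
position: [0.4391, 0.013, 0.123]
tool_rot: [0.014, 1.0, 0.002, -0.008]
ft_force: [-1.6, 1.2, 0.5]
time: 6.15
position: [0.45, 0.0107, 0.0275]
tool_rot: [0.015, 1.0, 0.0, -0.001]
ft_force: [-0.2, -0.8, -0.2]
[0.45001236 0.01066046 0.02746252] [[238.98322221 225.0487795 ]] [[239.15021721 231.00927376]] [[239.22363495 233.62974764]]
```

View pics/t.png

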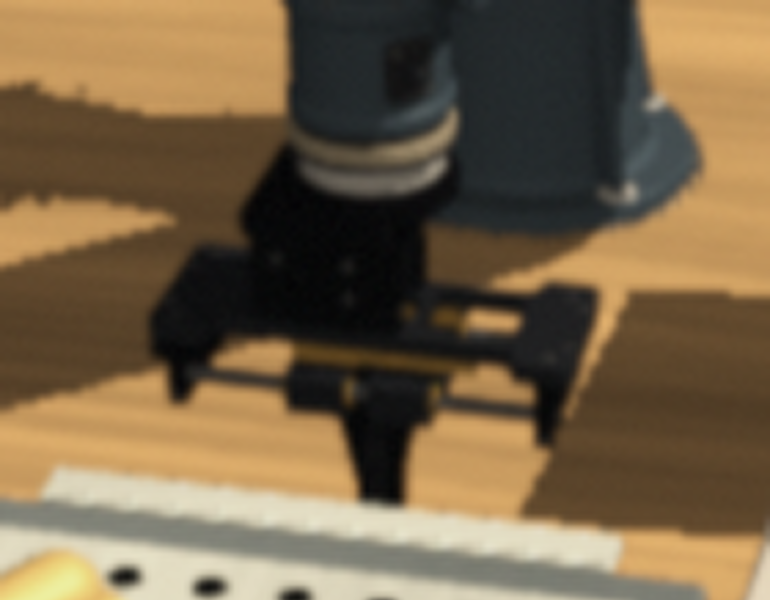

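```bash
python3 -m creep '[{"translation":[0,0,3],"roll":0,"gripper":0},{"translation":[0,0,6],"roll":0,"gripper":0},{"translation":[0,0,8],"roll":0,"gripper":0}]' | head -4
python3 -m creep '[{"translation":[0,0,2],"roll":0,"gripper":0},{"translation":[0,0,4],"roll":0,"gripper":0},{"translation":[0,0,5],"roll":0,"gripper":0}]' | sed -n '2p;4p'
python3 -m creep '[{"translation":[0,0,2],"roll":0,"gripper":0},{"translation":[0,0,4],"roll":0,"gripper":0}]' | sed -n '2p;4p'
python3 -m creep '[{"translation":[0,0,2],"roll":0,"gripper":0},{"translation":[0,0,4],"roll":0,"gripper":0}]' | sed -n '2p;4p'
```

```text
time: 6.45
position: [0.4513, 0.0105, 0.0213]
tool_rot: [0.015, 1.0, -0.0, 0.001]
ft_force: [0.6, -0.4, 0.6]
position: [0.4508, 0.0105, 0.0161]
ft_force: [-0.0, -0.0, -0.3]
position: [0.4508, 0.0105, 0.012]
ft_force: [1.4, 0.0, 0.1]
position: [0.4507, 0.0106, 0.0078]
ft_force: [-0.2, 0.4, 0.0]
```

```bash
for i in 1; do python3 -m creep '[{"translation":[0,0,2],"roll":0,"gripper":0},{"translation":[0,0,4],"roll":0,"gripper":0}]' | sed -n '2p;4p'; done
python3 -m creep '[{"translation":[0,0,1.5],"roll":0,"gripper":0},{"translation":[0,0,3],"roll":0,"gripper":0}]' | sed -n '2p;4p'
```

```text
position: [0.4506, 0.0106, 0.0037]
ft_force: [-0.3, 0.5, 0.8]
position: [0.4506, 0.0106, 0.0007]
ft_force: [0.6, -0.4, 0.1]
```

```bash
python3 -m creep '[{"translation":[0,0,1.5],"roll":0,"gripper":0},{"translation":[0,0,3],"roll":0,"gripper":0}]' | sed -n '2p;4p'
```

```text
position: [0.4507, 0.0105, -0.0022]
ft_force: [0.5, 0.2, -0.5]
```

```bash
python3 -m creep '[{"translation":[0,0,1.5],"roll":0,"gripper":0},{"translation":[0,0,3],"roll":0,"gripper":0}]' | sed -n '2p;4p'
python3 to.py '[.45,.01,0]' 
```

```text
position: [0.4507, 0.0106, -0.0052]
ft_force: [-0.4, -0.3, -0.5]
pos [ 0.4507  0.0106 -0.0052] rows [ 0.7 -0.6 -5.2] yaw y-axis deg 88.33 F [-0.4 -0.3 -0.5] w 0.0004962537280786338 t 7.7
```

```bash
python3 -m creep '[{"translation":[0,0,1.5],"roll":0,"gripper":0},{"translation":[0,0,3],"roll":0,"gripper":0}]' | sed -n '2p;4p'
```

```text
position: [0.4507, 0.0106, -0.0082]
ft_force: [0.3, 0.0, 0.4]
```

```bash
python3 -m creep '[{"translation":[0,0,1.5],"roll":0,"gripper":0},{"translation":[0,0,3],"roll":0,"gripper":0}]' | sed -n '2p;4p'
```

```text
position: [0.4507, 0.0106, -0.0094]
ft_force: [-3.9, -0.2, 42.0]
```

```bash
python3 -m creep '[{"translation":[0,0,1.5],"roll":0,"gripper":0},{"translation":[0,0,3],"roll":0,"gripper":0}]' | sed -n '2p;4p'
```

```text
position: [0.4507, 0.0106, -0.0096]
ft_force: [-6.7, 0.4, 72.6]
```

```bash
python3 -m creep '[{"translation":[0,0,1.5],"roll":0,"gripper":0},{"translation":[0,0,3],"roll":0,"gripper":0}]' | sed -n '2p;4p'
```

```text
position: [0.4507, 0.0106, -0.0097]
ft_force: [-10.0, 0.2, 104.2]
```

Bench contact is at a reported TCP z of -0.009, so tip height = reported z + 9 mm. I'll back off at once and push the drawer with the tip at 78 mm.

```bash
python3 -m creep '[{"translation":[0,0,-20],"roll":0,"gripper":0},{"translation":[0,0,-55],"roll":0,"gripper":0},{"translation":[0,0,-86],"roll":0,"gripper":0},{"translation":[-20,0,-86],"roll":0,"gripper":0},{"translation":[-40,0,-86],"roll":0,"gripper":0}]' | sed -n '2p;4p'
python3 -m creep '[{"translation":[-4,0,0],"roll":0,"gripper":0},{"translation":[-8,0,0],"roll":0,"gripper":0},{"translation":[-12,0,0],"roll":0,"gripper":0},{"translation":[-16,0,0],"roll":0,"gripper":0},{"translation":[-20,0,0],"roll":0,"gripper":0}]' | sed -n '2p;4p'
python3 -m creep '[{"translation":[-3,0,0],"roll":0,"gripper":0},{"translation":[-6,0,0],"roll":0,"gripper":0},{"translation":[-9,0,0],"roll":0,"gripper":0},{"translation":[-12,0,0],"roll":0,"gripper":0}]' | sed -n '2p;4p'
```

```text
position: [0.4912, 0.0094, 0.0713]
ft_force: [1.1, 0.4, 0.3]
position: [0.5094, 0.0091, 0.0682]
ft_force: [0.4, 0.0, -0.1]
position: [0.521, 0.0086, 0.0685]
ft_force: [-3.2, -0.8, -0.5]
```

```bash
python3 -m creep '[{"translation":[-3,0,0],"roll":0,"gripper":0},{"translation":[-6,0,0],"roll":0,"gripper":0},{"translation":[-9,0,0],"roll":0,"gripper":0},{"translation":[-12,0,0],"roll":0,"gripper":0},{"translation":[-15,0,0],"roll":0,"gripper":0}]' | sed -n '2p;4p'
python3 - <<'E'
from h import *
for t in("dust_drawer","drawer_pull"): print(t,[(d["p"],d["bbox"]) for c in("top","scene") for d in (viewer.camera(c),viewer.recognise(c,t))[1][:1]])
E
```

```text
position: [0.5374, 0.0083, 0.0686]
ft_force: [-2.3, 0.7, -2.1]
dust_drawer [(0.7, [269.4, 171.7, 94.8, 14.0])]
drawer_pull [(0.69, [272.8, 171.1, 92.2, 14.5])]
```

```bash
python3 -m creep '[{"translation":[-2,0,0],"roll":0,"gripper":0},{"translation":[-4,0,0],"roll":0,"gripper":0},{"translation":[-6,0,0],"roll":0,"gripper":0},{"translation":[-8,0,0],"roll":0,"gripper":0}]' | sed -n '2p;4p'
```

```text
position: [0.5457, 0.0078, 0.0692]
ft_force: [-3.3, 0.5, 2.0]
```

```bash
python3 -m creep '[{"translation":[-2,0,0],"roll":0,"gripper":0},{"translation":[-4,0,0],"roll":0,"gripper":0},{"translation":[-6,0,0],"roll":0,"gripper":0}]' | sed -n '2p;4p'
```

```text
position: [0.5518, 0.0076, 0.069]
ft_force: [-3.3, 0.1, 2.7]
```

```bash
python3 -m creep '[{"translation":[-1.5,0,0],"roll":0,"gripper":0},{"translation":[-3,0,0],"roll":0,"gripper":0}]' | sed -n '2p;4p'
```

```text
position: [0.5548, 0.0076, 0.0689]
ft_force: [-2.4, 0.1, 3.4]
```

```bash
python3 -m creep '[{"translation":[-1.5,0,0],"roll":0,"gripper":0},{"translation":[-3,0,0],"roll":0,"gripper":0}]' | sed -n '2p;4p'
```

```text
position: [0.5577, 0.0075, 0.0689]
ft_force: [-2.3, 0.2, 2.0]
```

```bash
python3 -m creep '[{"translation":[-1.5,0,0],"roll":0,"gripper":0},{"translation":[-3,0,0],"roll":0,"gripper":0}]' | sed -n '2p;4p'
```

```text
position: [0.5587, 0.0075, 0.0688]
ft_force: [-7.9, -1.4, 6.5]
```

```bash
python3 -m creep '[{"translation":[-1.5,0,0],"roll":0,"gripper":0},{"translation":[-3,0,0],"roll":0,"gripper":0}]' | sed -n '2p;4p'; python3 - <<'E'
from h import *
viewer.camera("top")
for t in("dust_drawer","drawer_pull"): print(t,[(d["p"],d["bbox"]) for d in viewer.recognise("top",t)[:1]])
E
```

```text
position: [0.5586, 0.0076, 0.0686]
ft_force: [-13.0, -0.8, 11.5]
dust_drawer [(0.58, [269.2, 167.7, 96.3, 10.3])]
drawer_pull []
```

```bash
python3 -m creep '[{"translation":[20,0,0],"roll":0,"gripper":0},{"translation":[45,0,0],"roll":0,"gripper":0},{"translation":[65,0,-30],"roll":0,"gripper":0},{"translation":[65,20,-70],"roll":0,"gripper":0},{"translation":[65,50,-100],"roll":0,"gripper":0}]' | sed -n '2p;4p'
python3 -m creep '[{"translation":[0,40,0],"roll":0,"gripper":0},{"translation":[0,80,0],"roll":0,"gripper":0},{"translation":[0,120,0],"roll":0,"gripper":0},{"translation":[-20,155,0],"roll":0,"gripper":0},{"translation":[-40,190,0],"roll":0,"gripper":0}]' | sed -n '2p;4p'
python3 to.py '[.591,.295,.14]'
python3 - <<'E'
from h import *
im=viewer.camera("top"); s=viewer.camera("scene")
cv2.imwrite("pics/r.png",np.hstack([cv2.resize(im[130:250,180:290],(385,420)),cv2.resize(s[140:260,280:390],(385,420))]))
o=telemetry.get_obs()["position"]
for c in("top","scene"): print(c,"tip",proj(c,o+np.array([0,0,.009])))
print(viewer.recognise("top","dust_drawer")[:1])
E
```

```text
position: [0.5006, 0.0553, 0.1676]
ft_force: [1.5, 0.4, 0.4]
position: [0.5464, 0.248, 0.1669]
ft_force: [1.2, -1.3, -0.4]
pos [0.5464 0.248  0.1669] rows [-43.2  48.2  27.1] yaw y-axis deg 88.39 F [ 1.2 -1.3 -0.4] w 0.00033124915684507153 t 12.5833
top tip [[218.81463254 173.97422201]]
scene tip [[336.28089865 207.29272809]]
[{'bbox': [270.1, 164.0, 94.2, 13.5], 'p': 0.79}]
```

View pics/r.png

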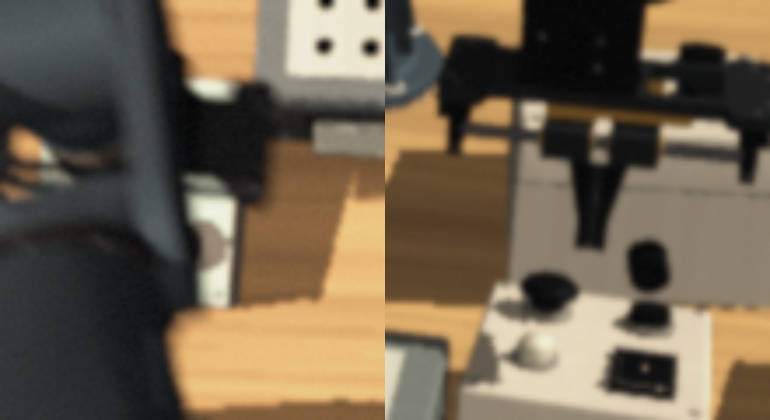

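The scene view shows the tip at about (339,210) above the console, the rocker at (353,246), and the drawer closed. The tip and console share the same scene-view bias, so their relative positions are consistent. Next I move over the rocker's far half.

```bash
python3 -m creep '[{"translation":[-20,23,0],"roll":0,"gripper":0},{"translation":[-44,46,0],"roll":0,"gripper":0},{"translation":[-44,46,15],"roll":0,"gripper":0},{"translation":[-44,46,35],"roll":0,"gripper":0},{"translation":[-44,46,45],"roll":0,"gripper":0}]' | sed -n '2p;4p'
python3 to.py '[.591,.293,.102]'
python3 - <<'E'
from h import *
s=viewer.camera("scene")
cv2.imwrite("pics/r2.png",cv2.resize(s[190:290,300:390],(540,600),interpolation=cv2.INTER_CUBIC))
E
```

```text
position: [0.5901, 0.2888, 0.1191]
ft_force: [-1.2, 0.2, -0.2]
pos [0.5901 0.2888 0.1191] rows [-0.8  4.2 17.1] yaw y-axis deg 88.28 F [-1.2  0.2 -0.2] w 0.0004914332089528924 t 13.15
```

View pics/r2.png

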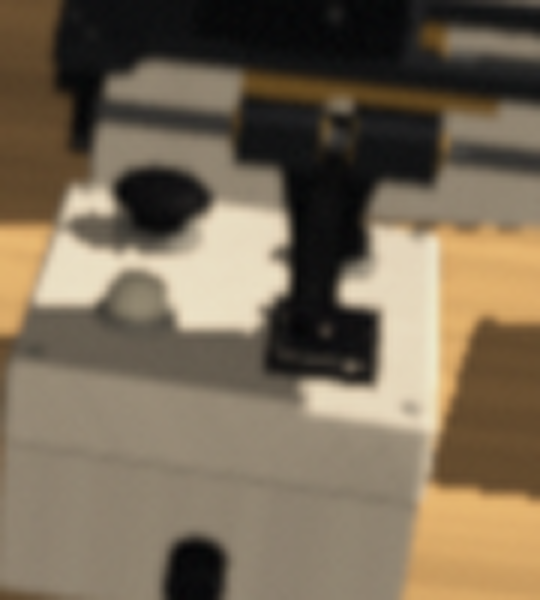

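The scene crop shows the tip just above the rocker at about (353,244) and 1–2 px to the left. I'll shift it 4 mm left and press down.

```bash
python3 -m creep '[{"translation":[1,4,3],"roll":0,"gripper":0},{"translation":[1,4,6],"roll":0,"gripper":0},{"translation":[1,4,9],"roll":0,"gripper":0},{"translation":[1,4,10],"roll":0,"gripper":0}]' | sed -n '2p;4p'
```

```text
position: [0.5902, 0.294, 0.1118]
ft_force: [0.1, -0.5, 0.1]
```

```bash
python3 -m creep '[{"translation":[0,0,1],"roll":0,"gripper":0},{"translation":[0,0,2],"roll":0,"gripper":0},{"translation":[0,0,2],"roll":0,"gripper":0}]' | sed -n '2p;4p'
```

```text
position: [0.5901, 0.2941, 0.1095]
ft_force: [-0.5, 0.6, 0.4]
```

```bash
python3 -m creep '[{"translation":[0,0,1],"roll":0,"gripper":0},{"translation":[0,0,2],"roll":0,"gripper":0},{"translation":[0,0,2],"roll":0,"gripper":0}]' | sed -n '2p;4p'
```

```text
position: [0.5905, 0.2942, 0.1077]
ft_force: [0.6, -0.3, 0.9]
```

```bash
python3 -m creep '[{"translation":[0,0,1],"roll":0,"gripper":0},{"translation":[0,0,2],"roll":0,"gripper":0},{"translation":[0,0,2],"roll":0,"gripper":0}]' | sed -n '2p;4p'
```

```text
position: [0.5912, 0.2941, 0.1058]
ft_force: [0.1, -1.1, 2.9]
```

```bash
python3 -m creep '[{"translation":[0,0,1],"roll":0,"gripper":0},{"translation":[0,0,2],"roll":0,"gripper":0},{"translation":[0,0,2],"roll":0,"gripper":0}]' | sed -n '2p;4p'
```

```text
position: [0.59, 0.2942, 0.1032]
ft_force: [1.0, -0.5, 2.6]
```

```bash
python3 -m creep '[{"translation":[0,0,1],"roll":0,"gripper":0},{"translation":[0,0,2],"roll":0,"gripper":0},{"translation":[0,0,2],"roll":0,"gripper":0}]' | sed -n '2p;4p'
```

```text
position: [0.5899, 0.2942, 0.1016]
ft_force: [0.7, -0.2, 4.1]
```

```bash
python3 -m creep '[{"translation":[0,0,1],"roll":0,"gripper":0},{"translation":[0,0,2],"roll":0,"gripper":0},{"translation":[0,0,2],"roll":0,"gripper":0}]' | sed -n '2p;4p'
```

```text
position: [0.5899, 0.2942, 0.1013]
ft_force: [-2.3, -1.1, 11.6]
```

```bash
python3 -m creep '[{"translation":[0,0,0.5],"roll":0,"gripper":0},{"translation":[0,0,1],"roll":0,"gripper":0}]' | sed -n '2p;4p'
```

```text
position: [0.59, 0.2942, 0.1011]
ft_force: [-2.7, -2.5, 18.1]
```

The rocker is against its stop at the predicted height, so it's on. Now the start button.

```bash
python3 -m creep '[{"translation":[0,0,-15],"roll":0,"gripper":0},{"translation":[0,0,-35],"roll":0,"gripper":0},{"translation":[35,1,-35],"roll":0,"gripper":0},{"translation":[70,2,-35],"roll":0,"gripper":0},{"translation":[86,2,-35],"roll":0,"gripper":0}]' | sed -n '2p;4p'
python3 to.py '[.504,.298,.098]'
python3 - <<'E'
from h import *
s=viewer.camera("scene")
cv2.imwrite("pics/s2.png",cv2.resize(s[190:290,300:390],(540,600),interpolation=cv2.INTER_CUBIC))
E
```

```text
position: [0.4974, 0.2979, 0.1322]
ft_force: [-1.2, 0.3, -0.3]
pos [0.4974 0.2979 0.1322] rows [-6.9  0.3 34.1] yaw y-axis deg 88.36 F [-1.2  0.3 -0.3] w 0.0006093122050514034 t 15.6167
```

View pics/s2.png

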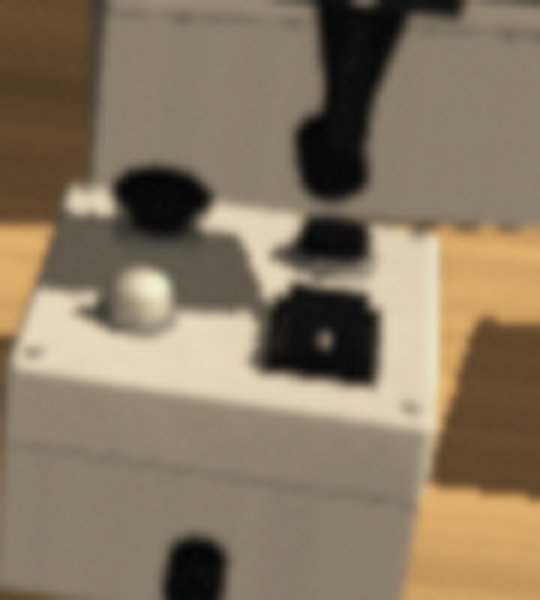

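The near half of the rocker is now raised, so it's on. The start button is at about (355,229) with the tip above it. Now I descend.

```bash
python3 -m creep '[{"translation":[0,0,15],"roll":0,"gripper":0},{"translation":[0,0,30],"roll":0,"gripper":0},{"translation":[0,0,36],"roll":0,"gripper":0},{"translation":[0,0,36],"roll":0,"gripper":0}]' | sed -n '2p;4p'
python3 -m creep '[{"translation":[0,0,1],"roll":0,"gripper":0},{"translation":[0,0,2],"roll":0,"gripper":0},{"translation":[0,0,3],"roll":0,"gripper":0},{"translation":[0,0,3],"roll":0,"gripper":0}]' | sed -n '2p;4p'
python3 -m creep '[{"translation":[0,0,1],"roll":0,"gripper":0},{"translation":[0,0,2],"roll":0,"gripper":0},{"translation":[0,0,3],"roll":0,"gripper":0},{"translation":[0,0,3],"roll":0,"gripper":0}]' | sed -n '2p;4p'
```

```text
position: [0.5021, 0.2979, 0.0951]
ft_force: [0.2, -0.0, 0.1]
position: [0.5044, 0.2986, 0.0946]
ft_force: [-0.2, 0.1, 0.2]
position: [0.504, 0.2985, 0.0912]
ft_force: [0.0, -0.4, -0.2]
```

```bash
python3 -m creep '[{"translation":[0,0,1],"roll":0,"gripper":0},{"translation":[0,0,2],"roll":0,"gripper":0},{"translation":[0,0,3],"roll":0,"gripper":0},{"translation":[0,0,3],"roll":0,"gripper":0}]' | sed -n '2p;4p'
```

```text
position: [0.5045, 0.2986, 0.0885]
ft_force: [0.0, -0.6, 1.8]
```

```bash
python3 -m creep '[{"translation":[0,0,1],"roll":0,"gripper":0},{"translation":[0,0,2],"roll":0,"gripper":0},{"translation":[0,0,2],"roll":0,"gripper":0}]' | sed -n '2p;4p'
```

```text
position: [0.5049, 0.2987, 0.0866]
ft_force: [1.0, -1.6, 4.3]
```

```bash
python3 -m creep '[{"translation":[0,0,1],"roll":0,"gripper":0},{"translation":[0,0,2],"roll":0,"gripper":0},{"translation":[0,0,2],"roll":0,"gripper":0}]' | sed -n '2p;4p'
```

```text
position: [0.5051, 0.2987, 0.0846]
ft_force: [2.4, -1.2, 3.9]
```

```bash
python3 -m creep '[{"translation":[0,0,1],"roll":0,"gripper":0},{"translation":[0,0,2],"roll":0,"gripper":0},{"translation":[0,0,2],"roll":0,"gripper":0}]' | sed -n '2p;4p'
```

```text
position: [0.5054, 0.2987, 0.0841]
ft_force: [0.9, -2.0, 12.5]
```

```bash
python3 -m creep '[{"translation":[0,0,0.5],"roll":0,"gripper":0},{"translation":[0,0,1],"roll":0,"gripper":0}]' | sed -n '2p;4p'
```

```text
position: [0.5054, 0.2987, 0.0839]
ft_force: [-0.9, -3.7, 20.7]
```

```bash
python3 -m creep '[{"translation":[0,0,-10],"roll":0,"gripper":0},{"translation":[0,0,-40],"roll":0,"gripper":0},{"translation":[0,0,-80],"roll":0,"gripper":0},{"translation":[0,0,-110],"roll":0,"gripper":0},{"translation":[0,0,-110],"roll":0,"gripper":0}]' | sed -n '2p;4p'
python3 -m creep '[{"translation":[0,0,0],"roll":0,"gripper":0},{"translation":[0,0,0],"roll":0,"gripper":0},{"translation":[0,0,0],"roll":0,"gripper":0}]' | sed -n '2p;4p'
python3 -c "
from rig import hand_in,viewer
viewer.camera('top'); print(viewer.recognise('top','dust_drawer')[:1]); print(hand_in())"
```

```text
position: [0.5066, 0.3003, 0.1968]
ft_force: [0.4, 0.6, -0.2]
position: [0.5022, 0.2981, 0.1892]
ft_force: [-0.1, -0.8, 0.0]
[{'bbox': [269.8, 165.0, 91.9, 14.7], 'p': 0.65}]
the job is handed in; nothing more can be done
None
```

I handed the job in with the drawer pushed to its stop, the rocker pressed on, and the start button pressed to its stop and released, each judged by force and position; the hand-in returned no verdict, and a bench touch to calibrate tip height peaked at 104 N (limit 120 N).

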